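Set the snap trap beside the sugar

ROBOT

A 6-joint arm with a two-finger parallel gripper is mounted at the origin on the work surface. World frame = base frame: x ahead of the robot, y to its left, z up, the work surface at z = 0. Lengths are in m, angles in degrees, forces in N, time in s.
With the tool pointing down it reaches from about 0.25 to 0.725 m from the base axis. Payload 9.7 kg.
Tool frame: the origin (TCP) lies at the very end of the fingers, on their centre line; the grasp point (between the pads) lies 19 mm behind it; x points along the fingers, y is the direction in which the jaws open and shut, and the axes are right-handed (so a half turn about x gives the same grasp; the last joint's range is limited). The gripper opens to 85 mm and grips with 20 to 120 N. Pads are 22 mm wide; open, the fingers measure 114 mm over their backs; the gripper's body (76 mm by 85 mm) begins 54 mm behind the grasp point. The pads swing forward as they close: fully open they stand 13 mm farther back than shut.
Start: joints at [71.047, 4.979, 10.078, 95.1, 0, 90], TCP at [0.179, 0.52, 0.231] pointing down, gripper open.
Joint ranges: [-179.16, 179.16], [-48.56, 103.87], [-65.8, 70.77], [-126.05, 130.52], [-82.76, 87.17], [-180, 180]. Speed limits (degrees/s): [127.2, 127.2, 147.25, 180, 180, 180].

INTERFACE

Orientations are given as [roll, pitch, yaw] about the fixed x, y, z axes, in that order (R = Rz(yaw) Ry(pitch) Rx(roll)).
In Python, from workcell import get_obs, cams, bot gives the robot as it stands.
- The arm moves only by the tool apply_moves, never from a script. Its argument "rows" is a list that holds one entry, the list of rows, each a list of 7 numbers: the shift along the tool's x, y, z in mm, then the turn, a rotation vector about the tool's x, y, z in rad, then the opening, from 0 (shut) to 1 (fully open). A call has 1 to 20 rows; each row is the pose to reach, as a shift and turn from the pose measured when the call began, along the tool's axes at that moment; what a row does not reach only later rows make up. A row lasts 1/10 s, in which the tool goes at most 50 mm and 8.59 degrees, less where a joint would pass 70% of its speed; a pose out of reach is approached as far as the arm can. A call with a gripper value outside its range is refused whole. The fingers move at their own pace and stop on an object; "newtons" is the grip in N (left out, the last holds). Time passes only in rows, so rows that repeat a pose let the fingers close. It gives the time, the measured TCP pose, the force and the opening at its end, in the units of the state.
- get_obs(): the state, without advancing time (a new reading comes with each control period).
- cams.camera(name): name is "scene" or "top" or "wrist"; returns a dict with "pixels" (384x512x3 uint8, red, green, blue), "range_z" (384x512 float32, m along the optical axis (not along the pixel's ray), 0 where there is no reading), "fx", "fy", "cx", "cy" (pixels), "eye" and "attitude" of the camera in the world. Camera axes: x right, y up, looking along -z (the intrinsics and any distortion apply to the point x, -y, -z); pixel columns grow to the right and rows downward; lengths in m; the calibration is good to about 2 mm. A picture is of the moment at which its call begins.
- bot.job_done(): hands the job in, once; it reports no verdict.
Trained networks look in a picture, given as the dict that the camera call returned (one of the last four; its "shot" number tells which), for a name from the list of things; names that differ only in an ending like _2 or _b are one class to them, and where a whole thing is asked for, a point or a joint stands for the part that bears it (a point fixed in the world has none). Each returns a list of dicts, best first, with "confidence" (0 to 1); they miss things now and then, are a little off and sometimes report something else, mostly with a low value. They report only what shows in the picture. A call takes as long as a camera call.
- cams.find_in(label, picture): "at" ([x, y, z] in m, in world coordinates, good to about 4 mm: the middle of the surface that is visible of it).
The state is a dict: "time": time; "q": joint angles; "qd": joint speeds; "joint_efforts": joint torques, N m; "ee_pos": TCP position; "tcp_rot": TCP orientation; "wrist_force": force on the tool from outside, world axes, zero at the start; "torque": the same for the moment, N m; "opening": finger opening in m.
Only numpy, scipy, OpenCV 4.12 (cv2) and the standard library are available. Lean on these libraries where they do the work, as an engineer would, in place of code of your own. Each camera call takes 0.05 s, during which the arm holds its last target.

TASK

Mice have been at the sugar: set the snap trap on the shelf. Draw its sprung arm back by the cross-bar until you feel the hidden catch click over it, without forcing the arm down on the rubber buffer just below, then ease it gently up onto the catch and let go so that it stays set. Never let the arm fly, and leave the cups, pitcher, ring and jar where they stand.

Things in the scene. Friction and masses are not known exactly. Their poses are not given: they have to be found in the camera images.
- trap: Snap trap screwed to the shelf: wooden base 250 x 90 x 12 mm. Origin: centre of its underside. x runs level from the catch end (-x, facing the robot within 0.6 rad) to the hinge end (+x), y along the hinge, z up. At the hinge end: coil spring and a toothed jaw 93 mm high, 50 mm wide. At the catch end: a catch box, then the treadle.
- hinge (a point): Mid-point of the arm's hinge axis, 70 mm along the trap's +x from its origin, 50 mm above the shelf. The axis is level, along y. Axes as the trap's.
- bail (a joint): Angle (rad) of the sprung steel arm: 0 = sprung, leaning 10 degrees past upright towards +x; grows as it is drawn over and down to the catch end (-x); 1.745 = level. Hooks somewhere from 1.53 to 1.73. The spring pushes back at the handle with 3 N at 0, rising evenly to 9 N at 1.7; let go unhooked, the arm flies.
- handle_left (a point): Round steel cross-bar handle of the arm, 8 mm thick, 170 mm long, parallel to the hinge, 110 mm from it. This point lies on its axis 60 mm to the trap's +y of the middle (bar free from 12 to 85 mm out) and moves with the arm: 158 mm above the shelf when sprung, 50 to 74 mm when hooked. Its y axis lies along the bar.
- handle_right (a point): The same bar, 60 mm to the trap's -y of the middle.
- catch_box (a point): Top middle of the catch box: two grey cheeks 50 mm long, 39 mm wide over all, 90 mm high. The arm's nose (a 6 mm pin 135 mm from the hinge) comes down between them onto a sprung hook, which resists (1 to 4 N more at the handle, over some 5 mm), gives way, and snaps over the nose 4 to 7 mm lower. The hook's depth varies by 24 mm from one setting to the next: feel for it.
- buffer (a point): Foot of the catch box, on the base. A rubber buffer hides between the cheeks above it: the nose meets it 2.5 mm below where it hooks, whatever the hook's depth. It gives 1 mm per 3 N; squeezing it with over 12 N is forcing it. Let up slowly from there, the arm is taken by the hook within 2 to 7 mm and the pull at the handle falls to nothing.
- treadle_plate (a point): Hair-trigger: steel plate 34 x 46 mm in front of the catch box, its middle 122 mm along the trap's -x, one piece with the hook and as variable in height (16 to 42 mm above the shelf; this point is the mean). Pressing it down turns the hook away: 1 to 2 N fires the set trap.
- turntable: Wooden lazy susan, 260 mm across, 22 mm high, fixed to the shelf to the robot's left of the trap; it carries four cups. Origin: centre of its underside.
- cup0: One of four matte black cups on the lazy susan, 72 mm across, 70 mm tall; leave alone. Origin: centre of its underside, z up.
- cup1: One of four matte black cups on the lazy susan, 72 mm across, 70 mm tall; leave alone. Origin: centre of its underside, z up.
- cup2: One of four matte black cups on the lazy susan, 72 mm across, 70 mm tall; leave alone. Origin: centre of its underside, z up.
- cup3: One of four matte black cups on the lazy susan, 72 mm across, 70 mm tall; leave alone. Origin: centre of its underside, z up.
- pitcher: steel milk pitcher, 80 mm across, 100 mm tall, with a side handle; stands to the robot's right of the trap; leave alone. Origin: centre of its underside, z up.
- dosing_ring: aluminium dosing ring, 62 mm across, 28 mm tall; stands to the robot's right of the trap; leave alone. Origin: centre of its underside, z up.
- jar: glass sugar jar with a steel lid, 76 mm across, 110 mm tall; stands to the robot's right of the trap; leave alone. Origin: centre of its underside, z up.

How it is judged (in metres and radians):
On the way:
1. the arm has been drawn down to the catch (value of joint bail above 1.45 rad), for 0.1 s.
At the end, for the whole second after the job is handed in: The arm is drawn back (past 1.5 rad) and at rest (under 0.05 rad/s), held by the hook, which carries the spring's load (over 4 N); nothing touches it (value of joint bail above 1.5 rad and contact force between bail and treadle_c1 above 4 N and velocity of joint bail between -0.05 and 0.05 rad/s).
It fails at once if the arm is let fly or the trap fires (the arm springs back faster than 3 rad/s) (velocity of joint bail below -3 rad/s).
It fails at once if the arm is forced down on the rubber buffer with more than 12 N (contact force between bail and bumper_c0 above 12 N).
It fails at once if the arm is let slam up into the catch (over 20 N on the hook) (contact force between bail and treadle_c1 above 20 N).
It fails at once if a cup, the pitcher, the dosing ring or the jar is shifted by more than 20 mm or tipped (distance of any of cup0, cup1, cup2, cup3, pitcher, dosing_ring, jar from where it was at the start of the episode above 0.02 m or angle between any of cup0, cup1, cup2, cup3, pitcher, dosing_ring, jar's own z axis and vertical above 0.3 rad).
It also fails if it takes over 61 s, if anything falls off the work surface, if the arm or the gripper's body presses on something with over 40 N, if the wrist force passes 120 N, or if a joint passes its speed limit or range.

## Working session

There is one attempt and no reset: what is moved stays moved. The work goes in short steps, Python scripts to look and compute and a tool call to move; the robot and the scene stay as the last step left them, time stands still between calls to the robot, and variables do not carry over. Pictures are saved under pics/ and viewed, and the job is handed in when it is done.

Besides the shell and the picture viewer there is one more tool, called after "Request:" as name(argument=value, ...), one argument or row to a line, values as JSON. apply_moves: Moves the arm, as the interface text tells. Its arguments: {"type":"object","properties":{"rows":{"type":"array"},"newtons":{"type":"number"}},"required":["rows"]}

```bash
ls; mkdir -p pics; cat > h.py <<'E'
import numpy as np, cv2
from workcell import get_obs, cams, bot
def save(p,n): cv2.imwrite('pics/'+n+'.png',p['pixels'][:,:,::-1])
E
python3 - <<'E'
from h import *
o=get_obs(); print(o)
for n in ['scene','top']:
    p=cams.camera(n); save(p,n+'0'); print(n,{k:p[k] for k in p if k not in('pixels','range_z')})
    for l in ['trap','handle_left','catch_box','treadle_plate','turntable','cup0','pitcher','dosing_ring','jar','bail','hinge']:
        try: print(l,[(np.round(d['at'],3),round(d['confidence'],2)) for d in cams.find_in(l,p)][:5])
        except Exception as e: print(l,e)
E
```

```text
pics
{'time': 0.0, 'q': array([ 7.10476461e+01,  5.00958010e+00,  1.00330112e+01,  9.50997468e+01,
       -2.04544592e-04,  9.00018859e+01]), 'qd': array([ 0.06496975, -0.00595633,  0.03169789,  0.007972  ,  0.15943376,
       -0.11839654]), 'joint_efforts': array([-1.58158393e-03, -5.20386672e+01,  4.64801860e+01,  1.62216002e-02,
        8.32992282e-05, -3.04274600e-06]), 'ee_pos': array([0.17855251, 0.51995524, 0.23058474]), 'tcp_rot': array([ -89.84454812,   89.92368396, -108.79878781]), 'wrist_force': array([-0.1330134 ,  0.60689107,  1.34230209]), 'torque': array([-0.00382445, -0.00114671, -0.01042773]), 'opening': 0.085360258331779}
scene {'fx': 372.30076151481506, 'fy': 372.30076151481506, 'cx': 256.61438880616424, 'cy': 193.07903337601257, 'eye': array([ 1.19194912, -0.6669033 ,  0.9413153 ]), 'attitude': array([51.2668174 ,  0.2151011 , 43.89660741]), 'shot': 1}
trap [(array([ 0.554, -0.066,  0.009]), 0.62)]
handle_left [(array([ 0.596, -0.064,  0.163]), 0.54)]
catch_box [(array([ 0.551, -0.066,  0.012]), 0.56)]
treadle_plate [(array([ 0.554, -0.067,  0.016]), 0.56)]
turnta
[... 919 characters left out ...]
0.474, 0.41 , 0.056]), 0.73), (array([ 0.521, -0.049,  0.013]), 0.59)]
treadle_plate [(array([ 0.518, -0.05 ,  0.012]), 0.75)]
turntable [(array([0.438, 0.443, 0.023]), 0.7), (array([ 0.593, -0.054,  0.162]), 0.21)]
cup0 [(array([0.496, 0.503, 0.059]), 0.93), (array([0.379, 0.427, 0.06 ]), 0.84), (array([0.404, 0.514, 0.057]), 0.82), (array([0.473, 0.408, 0.056]), 0.73), (array([ 0.519, -0.053,  0.011]), 0.43)]
pitcher [(array([ 0.331, -0.397,  0.044]), 0.69)]
dosing_ring [(array([ 0.588, -0.423,  0.026]), 0.67)]
jar [(array([ 0.46 , -0.412,  0.108]), 0.83), (array([ 0.595, -0.056,  0.16 ]), 0.49)]
bail [(array([ 0.594, -0.06 ,  0.159]), 0.46)]
hinge [(array([ 0.522, -0.05 ,  0.012]), 0.97)]
```

View pics/scene0.png

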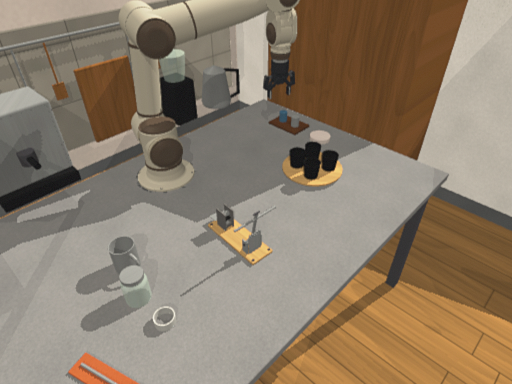

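View pics/top0.png

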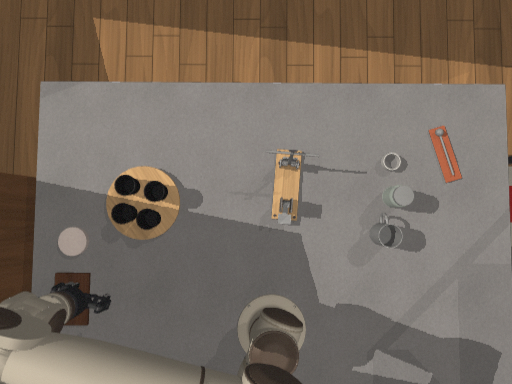

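```bash
cat >> h.py <<'E'
from scipy.spatial.transform import Rotation as Ro
def cloud(p):
    z=p['range_z']; v,u=np.mgrid[:384,:512]
    P=np.stack([(u-p['cx'])/p['fx']*z,-(v-p['cy'])/p['fy']*z,-z],-1)
    R=Ro.from_euler('xyz',p['attitude'],degrees=True).as_matrix()
    W=P@R.T+p['eye']; W[z==0]=np.nan
    return W
E
python3 - <<'E'
from h import *
for n in ['top','scene']:
    p=cams.camera(n); W=cloud(p); px=p['pixels'].astype(int)
    print(n,'table z',np.nanmedian(W[(abs(W[...,0]-.5)<.1)&(abs(W[...,1]+.2)<.05)][:,2]))
    m=(W[...,0]>.33)&(W[...,0]<.75)&(W[...,1]>-.2)&(W[...,1]<.1)
    wood=m&(px[...,0]-px[...,2]>60)&(W[...,2]<.04)
    w=W[wood]; print(wood.sum(),w.min(0),w.max(0))
    r=cv2.minAreaRect((w[:,:2]*1000).astype(np.float32)); print(r)
    h=W[m&(W[...,2]>.135)]; print(len(h)); 
    c=h.mean(0); u,s,vt=np.linalg.svd(h-c); print('handle',c,vt[0],np.degrees(np.arctan2(vt[0][1],vt[0][0])),((h-c)@vt[0]).min(),((h-c)@vt[0]).max())
    print(np.round(h[np.argsort(h[:,1])][::max(1,len(h)//14)],3))
    s=384
    if n=='top': cv2.imwrite('pics/topz.png',cv2.resize(p['pixels'][130:250,220:360,::-1],None,fx=5,fy=5,interpolation=cv2.INTER_CUBIC))
    else: cv2.imwrite('pics/scz.png',cv2.resize(p['pixels'][190:290,180:300,::-1],None,fx=5,fy=5,interpolation=cv2.INTER_CUBIC))
E
```

```text
top table z 0.0001153614429598715
1086 [ 0.38069521 -0.10396763  0.0031277 ] [ 0.63034815 -0.00123844  0.01984988]
((503.9786071777344, -51.049312591552734), (88.28836822509766, 247.67166137695312), 85.72273254394531)
161
handle [ 0.59197703 -0.0585653   0.16353563] [ 0.07467701  0.99718649 -0.00651598] 85.71724470625148 -0.08210190074912789 0.08530027023512025
[[ 0.587 -0.14   0.163]
 [ 0.587 -0.128  0.161]
 [ 0.59  -0.115  0.162]
 [ 0.586 -0.099  0.164]
 [ 0.593 -0.087  0.159]
 [ 0.589 -0.074  0.166]
 [ 0.589 -0.065  0.16 ]
 [ 0.598 -0.06   0.185]
 [ 0.594 -0.055  0.172]
 [ 0.593 -0.049  0.16 ]
 [ 0.592 -0.04   0.161]
 [ 0.591 -0.024  0.167]
 [ 0.595 -0.011  0.164]
 [ 0.598  0.002  0.164]
 [ 0.595  0.02   0.159]]
scene table z -0.0023236770109580362
1722 [ 0.37866027 -0.12672024 -0.76366106] [0.74973052 0.09973261 0.01622557]
((564.244384765625, -13.343544006347656), (226.47384643554688, 370.95355224609375), 89.91026306152344)
161
handle [ 0.59700775 -0.06185211  0.16057334] [0.07679818 0.99703317 0.0051864 ] 85.5953919449078 -0.08066368826006118 0.08724619638994273
[[ 0.589 -0.142  0.158]
 [ 0.595 -0.131  0.162]
 [ 0.593 -0.116  0.159]
 [ 0.595 -0.102  0.155]
 [ 0.595 -0.089  0.158]
 [ 0.599 -0.075  0.16 ]
 [ 0.595 -0.067  0.16 ]
 [ 0.599 -0.062  0.184]
 [ 0.599 -0.058  0.173]
 [ 0.604 -0.054  0.182]
 [ 0.601 -0.047  0.184]
 [ 0.599 -0.031  0.155]
 [ 0.602 -0.015  0.156]
 [ 0.601  0.     0.158]
 [ 0.598  0.018  0.158]]
```

View pics/topz.png

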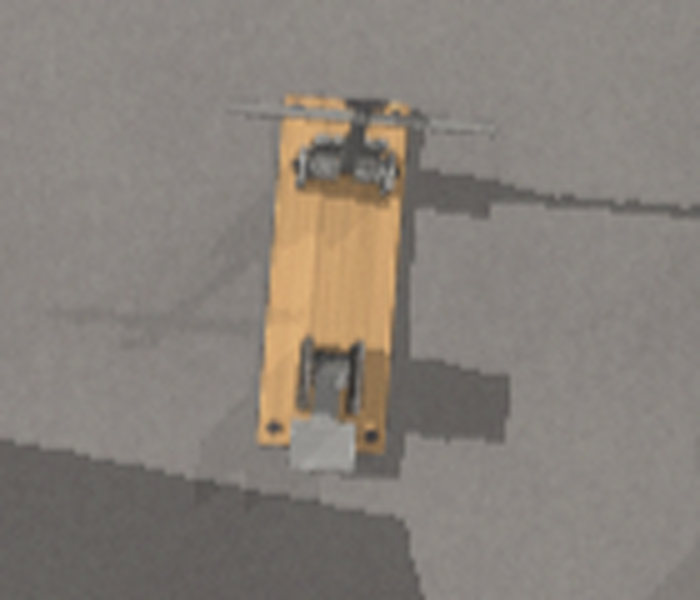

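View pics/scz.png

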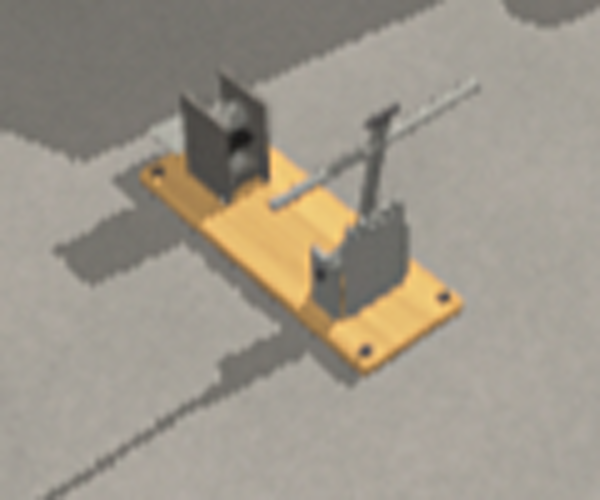

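```bash
cat >> h.py <<'E'
def pose():
    o=get_obs(); return np.array(o['ee_pos']),Ro.from_euler('xyz',o['tcp_rot'],degrees=True)
yaw=np.radians(-4.35)
ex=np.array([np.cos(yaw),np.sin(yaw),0]); ey=np.array([-np.sin(yaw),np.cos(yaw),0]); ez=np.array([0,0,1.])
hinge=np.array([.504,-.051,0])+.07*ex+.05*ez
def hp(b,off=.062):
    a=b-np.radians(10)
    return hinge+.11*(-np.sin(a)*ex+np.cos(a)*ez)+off*ey
E
python3 - <<'E'
from h import *
p,R=pose(); print(R.as_matrix().round(3)); print(hp(0,0),hp(0),hp(1.6))
for s in (1,-1):
    T=Ro.from_matrix(np.stack([-ez,s*ex,np.cross(-ez,s*ex)],1))
    print(s,(R.inv()*T).as_rotvec(), R.inv().apply(hp(0)-[0,0,.019]+[0,0,.08]-p)*1000)
E
```

```text
[[ 0.     0.325  0.946]
 [ 0.     0.946 -0.325]
 [-1.     0.     0.   ]]
[ 0.59284463 -0.05775824  0.15832885] [0.59754726 0.00406316 0.15832885] [0.46997411 0.0137674  0.06593   ]
1 [ 1.31590561e+00  8.88688090e-07 -1.86205348e-05] [  11.9623309  -352.0733268   563.82393166]
-1 [-1.82568705e+00  1.99653815e-05  9.52872563e-07] [  11.9623309  -352.0733268   563.82393166]
```

Request:
apply_moves(
  rows=[
    [[0,-20,32,0.07,0,0,1],[1,-40,64,0.15,0,0,1],[2,-62,100,0.24,0,0,1],[3,-87,140,0.33,0,0,1],[4,-112,180,0.42,0,0,1],[5,-137,220,0.51,0,0,1],[6,-162,260,0.6,0,0,1],[7,-187,300,0.7,0,0,1],[8,-212,340,0.79,0,0,1],[9,-237,380,0.88,0,0,1],[10,-262,420,0.97,0,0,1],[11,-287,460,1.07,0,0,1],[12,-312,500,1.16,0,0,1],[12,-332,532,1.24,0,0,1],[12,-345,553,1.29,0,0,1],[12,-350,561,1.31,0,0,1],[12,-352,564,1.316,0,0,1],[12,-352,564,1.316,0,0,1]],
  ],
)

```text
time: 3.1
ee_pos: [0.5975, 0.0045, 0.2193]
tcp_rot: [-115.6, 90.0, 150.1]
wrist_force: [-1.0, 0.0, 0.5]
opening: 0.0855
```

```bash
python3 - <<'E'
from h import *
p,R=pose(); print(p,R.as_matrix().round(3)); print(get_obs()['wrist_force'],get_obs()['time'])
print(R.inv().apply(hp(0)-[0,0,.019]-p)*1000)
q=cams.camera('wrist'); save(q,'w1'); W=cloud(q)
m=(W[...,2]>.14)&(W[...,2]<.17)&(abs(W[...,0]-.59)<.04)&(W[...,1]<.05)
h=W[m]; print(len(h), np.round(h[np.argsort(h[:,1])][::max(1,len(h)//14)],3))
E
```

```text
[0.59750161 0.0044609  0.21928374] [[-0.     0.997 -0.075]
 [ 0.    -0.075 -0.997]
 [-1.    -0.    -0.   ]]
[-0.98624938  0.01579084  0.54205876] 3.1
[79.95480582  0.0976114   0.40381211]
1349 [[ 0.587 -0.122  0.161]
 [ 0.591 -0.107  0.164]
 [ 0.593 -0.094  0.163]
 [ 0.593 -0.078  0.163]
 [ 0.594 -0.057  0.165]
 [ 0.595 -0.05   0.163]
 [ 0.599 -0.039  0.162]
 [ 0.595 -0.03   0.163]
 [ 0.594 -0.021  0.16 ]
 [ 0.599 -0.013  0.164]
 [ 0.6   -0.004  0.163]
 [ 0.601  0.004  0.164]
 [ 0.602  0.012  0.162]
 [ 0.604  0.02   0.161]
 [ 0.602  0.027  0.159]]
```

View pics/w1.png

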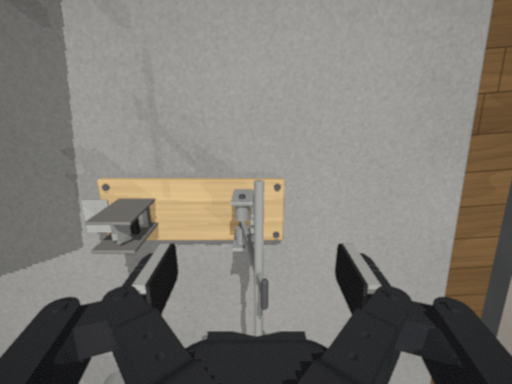

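Request:
apply_moves(
  rows=[
    [[20,0,0,0,0,0,1],[45,1,0,0,0,0,1],[65,2,0,0,0,0,1],[76,2,0,0,0,0,1],[79,2,0,0,0,0,1],[79,2,0,0,0,0,0.5],[79,2,0,0,0,0,0.4]],
  ],
  newtons=40,
)

```text
time: 3.85
ee_pos: [0.5997, 0.0049, 0.1418]
tcp_rot: [102.1, 89.9, 7.8]
wrist_force: [0.6, 0.6, -0.3]
opening: 0.059
```

```bash
python3 - <<'E'
from h import *
q=cams.camera('wrist'); save(q,'w2')
E
```

```text
(no output)
```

View pics/w2.png

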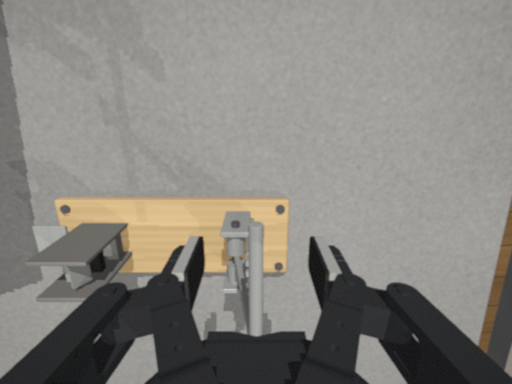

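Request:
apply_moves(
  rows=[
    [[0,0,0,0,0,0,0.2],[0,0,0,0,0,0,0.1],[0,0,0,0,0,0,0],[0,0,0,0,0,0,0],[0,0,0,0,0,0,0],[0,0,0,0,0,0,0],[0,0,0,0,0,0,0]],
  ],
  newtons=50,
)

```text
time: 4.6
ee_pos: [0.5996, 0.0049, 0.1422]
tcp_rot: [103.8, 89.9, 9.5]
wrist_force: [-4.4, 0.7, 5.8]
opening: 0.006
```

```bash
python3 - <<'E'
from h import *
print(get_obs()['torque'])
p,R=pose(); print(R.as_matrix().round(3))
q=cams.camera('wrist'); save(q,'w3')
E
```

```text
[0.1044455  0.73020487 0.02943191]
[[ 0.002  0.997 -0.074]
 [ 0.    -0.074 -0.997]
 [-1.     0.002 -0.   ]]
```

View pics/w3.png

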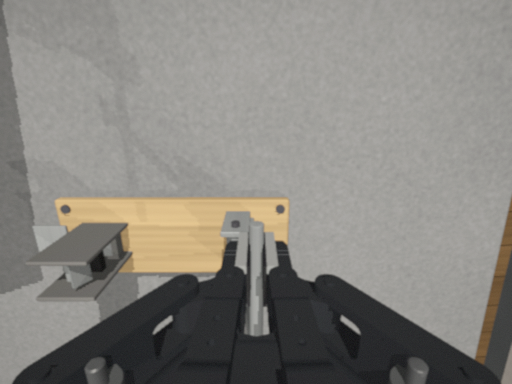

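```bash
cat >> h.py <<'E'
TCP0=np.array([.5996,.0049,.1422])
def rows(bs,off=np.zeros(3)):
    p,R=pose()
    for b in bs:
        d=R.inv().apply(TCP0+hp(b)-hp(0)+off-p)*1000
        T=Ro.from_matrix(np.stack([-ez,ex,np.cross(-ez,ex)],1)); r=(R.inv()*T).as_rotvec()
        print(round(b,3),d.round(1).tolist(),r.round(3).tolist())
def stat():
    o=get_obs(); p=o['ee_pos']; v=p-TCP0+hp(0)-hinge
    vx=v@ex; vz=v[2]; b=np.arctan2(-vx,vz)+np.radians(10); F=o['wrist_force']
    t=np.array([-np.cos(b-np.radians(10)),-np.sin(b-np.radians(10))]); n=np.array([-np.sin(b-np.radians(10)),np.cos(b-np.radians(10))])
    f=np.array([F@ex,F[2]])
    print('t',o['time'],'b',b.round(4),'r',np.hypot(vx,vz).round(4),'Ft',(f@t).round(2),'Fr',(f@n).round(2),'F',F.round(2),'tq',o['torque'].round(2),'op',round(o['opening'],4))
E
python3 -c "
from h import *
stat(); rows(np.arange(.04,.45,.04))"
```

```text
t 4.65 b -0.0002 r 0.11 Ft 4.78 Fr 4.95 F [-3.82  0.39  5.7 ] tq [0.15 0.74 0.02] op 0.0061
0.04 [-0.7, -4.4, -0.0] [0.002, -0.0, -0.002]
0.08 [-1.2, -8.7, -0.0] [0.002, -0.0, -0.002]
0.12 [-1.5, -13.1, -0.1] [0.002, -0.0, -0.002]
0.16 [-1.7, -17.5, -0.1] [0.002, -0.0, -0.002]
0.2 [-1.7, -21.9, -0.1] [0.002, -0.0, -0.002]
0.24 [-1.5, -26.3, -0.1] [0.002, -0.0, -0.002]
0.28 [-1.1, -30.7, -0.1] [0.002, -0.0, -0.002]
0.32 [-0.6, -35.1, -0.1] [0.002, -0.0, -0.002]
0.36 [0.1, -39.4, -0.1] [0.002, -0.0, -0.002]
0.4 [1.0, -43.7, -0.1] [0.002, -0.0, -0.002]
0.44 [2.1, -48.0, -0.1] [0.002, -0.0, -0.002]
```

Request:
apply_moves(
  rows=[
    [[-0.4,-2,0,0,0,0,0],[-0.8,-5,0,0,0,0,0],[-1.2,-8.7,0,0,0,0,0],[-1.5,-13,0,0,0,0,0],[-1.7,-17.5,0,0,0,0,0],[-1.7,-22,0,0,0,0,0],[-1.5,-26,0,0,0,0,0],[-1.1,-30.5,0,0,0,0,0],[-0.6,-35,0,0,0,0,0]],
  ],
)

```text
time: 5.55
ee_pos: [0.5652, 0.0074, 0.1435]
tcp_rot: [96.5, 89.7, 2.2]
wrist_force: [6.2, -1.8, 4.0]
opening: 0.0053
```

```bash
python3 -c "
from h import *
stat(); rows(np.arange(.36,.85,.04))"
```

```text
t 5.55 b 0.3138 r 0.1107 Ft -6.84 Fr 3.12 F [ 6.23 -1.75  4.04] tq [-0.19 -1.6   0.04] op 0.0053
0.36 [1.5, -4.9, -0.1] [0.002, -0.0, -0.004]
0.4 [2.4, -9.2, -0.1] [0.002, -0.0, -0.004]
0.44 [3.4, -13.5, -0.1] [0.002, -0.0, -0.004]
0.48 [4.6, -17.7, -0.1] [0.002, -0.0, -0.004]
0.52 [6.0, -21.9, -0.1] [0.002, -0.0, -0.004]
0.56 [7.6, -26.0, -0.1] [0.002, -0.0, -0.004]
0.6 [9.3, -30.1, -0.1] [0.002, -0.0, -0.004]
0.64 [11.2, -34.1, -0.1] [0.002, -0.0, -0.004]
0.68 [13.2, -38.0, -0.1] [0.002, -0.0, -0.004]
0.72 [15.4, -41.8, -0.1] [0.002, -0.0, -0.004]
0.76 [17.8, -45.5, -0.1] [0.002, -0.0, -0.004]
0.8 [20.2, -49.1, -0.2] [0.002, -0.0, -0.004]
0.84 [22.9, -52.7, -0.2] [0.002, -0.0, -0.004]
```

Request:
apply_moves(
  rows=[
    [[1.3,-4.9,0,0,0,0,0],[2.3,-9.2,0,0,0,0,0],[3.4,-13.5,0,0,0,0,0],[4.6,-17.7,0,0,0,0,0],[6,-22,0,0,0,0,0],[7.6,-26,0,0,0,0,0],[9.3,-30,0,0,0,0,0],[11.2,-34,0,0,0,0,0],[13.2,-38,0,0,0,0,0],[15.4,-42,0,0,0,0,0]],
  ],
)

```text
time: 6.55
ee_pos: [0.524, 0.0105, 0.1288]
tcp_rot: [94.6, 89.6, 0.4]
wrist_force: [6.7, -1.3, 5.9]
opening: 0.006
```

```bash
python3 -c "
from h import *
stat(); rows(np.arange(.76,1.21,.04))
q=cams.camera('wrist'); save(q,'w4')
"
```

```text
t 6.55 b 0.7133 r 0.1105 Ft -8.83 Fr 1.62 F [ 6.67 -1.26  5.92] tq [-0.26 -1.59  0.04] op 0.006
0.76 [3.2, -4.1, -0.1] [0.002, -0.001, -0.007]
0.8 [5.6, -7.7, -0.1] [0.002, -0.001, -0.007]
0.84 [8.3, -11.3, -0.1] [0.002, -0.001, -0.007]
0.88 [11.0, -14.7, -0.1] [0.002, -0.001, -0.007]
0.92 [13.9, -18.0, -0.1] [0.002, -0.001, -0.007]
0.96 [17.0, -21.2, -0.1] [0.002, -0.001, -0.007]
1.0 [20.1, -24.3, -0.1] [0.002, -0.001, -0.007]
1.04 [23.4, -27.2, -0.1] [0.002, -0.001, -0.007]
1.08 [26.8, -30.0, -0.1] [0.002, -0.001, -0.007]
1.12 [30.3, -32.7, -0.1] [0.002, -0.001, -0.007]
1.16 [33.9, -35.2, -0.2] [0.002, -0.001, -0.007]
1.2 [37.6, -37.6, -0.2] [0.002, -0.001, -0.007]
```

View pics/w4.png

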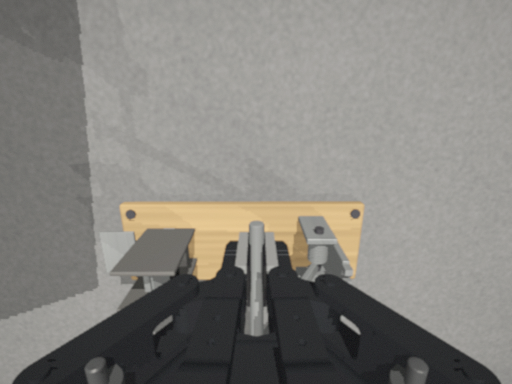

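Request:
apply_moves(
  rows=[
    [[3,-4.1,0,0,0,-0.003,0],[5.6,-7.7,0,0,0,-0.005,0],[8.3,-11.3,0,0,0,-0.007,0],[11,-14.7,0,0,0,-0.007,0],[14,-18,0,0,0,-0.007,0],[17,-21.2,0,0,0,-0.007,0],[20,-24.3,0,0,0,-0.007,0],[23.4,-27.2,0,0,0,-0.007,0],[26.8,-30,0,0,0,-0.007,0],[30.3,-32.7,0,0,0,-0.007,0]],
  ],
)

```text
time: 7.6
ee_pos: [0.4913, 0.013, 0.0987]
tcp_rot: [122.7, 89.9, 28.4]
wrist_force: [8.6, -1.7, 4.1]
opening: 0.006
```

```bash
python3 -c "
from h import *
stat(); rows(np.arange(1.16,1.5,.04))
"
```

```text
t 7.6 b 1.1185 r 0.1105 Ft -8.39 Fr -4.67 F [ 8.61 -1.67  4.06] tq [-0.33 -1.96  0.05] op 0.006
1.16 [4.0, -2.2, -0.1] [0.002, -0.001, -0.001]
1.2 [7.8, -4.6, -0.1] [0.002, -0.001, -0.001]
1.24 [11.6, -6.8, -0.1] [0.002, -0.001, -0.001]
1.28 [15.4, -8.8, -0.1] [0.002, -0.001, -0.001]
1.32 [19.4, -10.7, -0.1] [0.002, -0.001, -0.001]
1.36 [23.5, -12.5, -0.1] [0.002, -0.001, -0.001]
1.4 [27.6, -14.0, -0.1] [0.002, -0.001, -0.001]
1.44 [31.7, -15.5, -0.1] [0.002, -0.001, -0.001]
1.48 [35.9, -16.7, -0.1] [0.002, -0.001, -0.001]
```

Request:
apply_moves(
  rows=[
    [[3.8,-2,0,0,0,0,0],[7.6,-4.2,0,0,0,0,0],[11.5,-6.2,0,0,0,0,0],[15.4,-8.2,0,0,0,0,0],[19.4,-10,0,0,0,0,0],[22.5,-11.4,0,0,0,0,0],[24,-12,0,0,0,0,0]],
  ],
)

```text
time: 8.3
ee_pos: [0.4789, 0.014, 0.0751]
tcp_rot: [120.6, 89.9, 26.3]
wrist_force: [-0.2, -0.1, 11.7]
opening: 0.0056
```

```bash
python3 -c "
from h import *
stat(); rows(np.arange(1.38,1.75,.02))
q=cams.camera('scene'); save(q,'s5')
cv2.imwrite('pics/s5.png',cv2.resize(q['pixels'][160:290,160:320,::-1],None,fx=4,fy=4))
q=cams.camera('wrist'); save(q,'w5')
"
```

```text
t 8.3 b 1.3608 r 0.1099 Ft -10.78 Fr 4.62 F [-0.24 -0.09 11.72] tq [-0.12 -0.14 -0.01] op 0.0056
1.38 [1.9, -0.8, -0.1] [0.002, -0.001, -0.001]
1.4 [4.0, -1.6, -0.1] [0.002, -0.001, -0.001]
1.42 [6.1, -2.3, -0.1] [0.002, -0.001, -0.001]
1.44 [8.2, -3.0, -0.1] [0.002, -0.001, -0.001]
1.46 [10.3, -3.7, -0.1] [0.002, -0.001, -0.001]
1.48 [12.4, -4.3, -0.1] [0.002, -0.001, -0.001]
1.5 [14.5, -4.8, -0.1] [0.002, -0.001, -0.001]
1.52 [16.7, -5.3, -0.1] [0.002, -0.001, -0.001]
1.54 [18.8, -5.8, -0.1] [0.002, -0.001, -0.001]
1.56 [21.0, -6.2, -0.1] [0.002, -0.001, -0.001]
1.58 [23.1, -6.6, -0.1] [0.002, -0.001, -0.001]
1.6 [25.3, -7.0, -0.1] [0.002, -0.001, -0.001]
1.62 [27.5, -7.3, -0.1] [0.002, -0.001, -0.001]
1.64 [29.7, -7.5, -0.1] [0.002, -0.001, -0.001]
1.66 [31.9, -7.7, -0.1] [0.002, -0.001, -0.001]
1.68 [34.1, -7.9, -0.1] [0.002, -0.001, -0.001]
1.7 [36.3, -8.0, -0.1] [0.002, -0.001, -0.001]
1.72 [38.5, -8.1, -0.1] [0.002, -0.001, -0.001]
1.74 [40.6, -8.1, -0.1] [0.002, -0.001, -0.001]
```

View pics/s5.png

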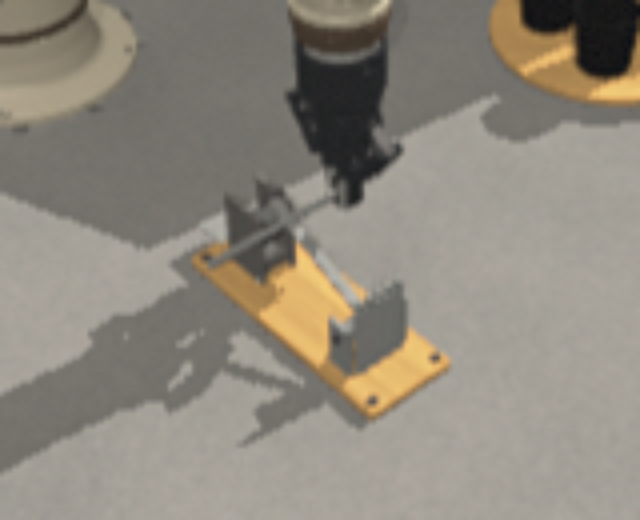

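View pics/w5.png

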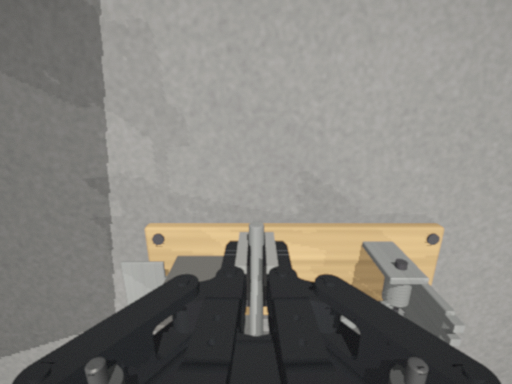

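```bash
python3 -c "
from h import *
q=cams.camera('wrist'); W=cloud(q)
print(W[268:300:6,126:160:6,2].round(4)); print('table',W[240:260:5,70:90:10,2],'base',W[232:240:3,190:210:10,2])
stat()
"
```

```text
[[0.0303 0.0309 0.0302 0.0303 0.0298 0.0313]
 [0.0301 0.03   0.03   0.0308 0.0313 0.0307]
 [0.031  0.0298 0.0299 0.0299 0.0303 0.031 ]
 [0.0308 0.0311 0.0295 0.0309 0.0292 0.0293]
 [0.0304 0.0309 0.0297 0.0304 0.1327 0.133 ]
 [0.0012 0.0296 0.0299 0.1362 0.1352 0.1354]]
table [[0.0013168  0.00183808]
 [0.00076243 0.00068197]
 [0.00135376 0.00150086]
 [0.00061065 0.00121043]] base [[0.01236856 0.01380977]
 [0.01264632 0.01295362]
 [0.01136798 0.01238832]]
t 8.45 b 1.3595 r 0.1099 Ft -8.94 Fr 3.89 F [-0.36 -1.61  9.75] tq [-0.09 -0.16  0.04] op 0.0055
```

Request:
apply_moves(
  rows=[
    [[2,-0.8,0,0,0,0,0],[4.5,-1.7,0,0,0,0,0],[7.2,-2.5,0,0,0,0,0],[10.3,-3.5,0,0,0,0,0],[12.4,-4.1,0,0,0,0,0],[12.4,-4.1,0,0,0,0,0]],
  ],
)

```text
time: 9.05
ee_pos: [0.4748, 0.0142, 0.0629]
tcp_rot: [111.7, 89.9, 17.5]
wrist_force: [3.9, -0.2, 5.8]
opening: 0.0058
```

```bash
python3 -c "
from h import *
stat(); rows(np.arange(1.48,1.75,.01))
"
```

```text
t 9.05 b 1.4778 r 0.11 Ft -6.65 Fr -2.21 F [ 3.88 -0.24  5.83] tq [-0.23 -0.62  0.1 ] op 0.0058
1.48 [0.2, -0.1, -0.1] [0.002, -0.001, -0.002]
1.49 [1.3, -0.4, -0.1] [0.002, -0.001, -0.002]
1.5 [2.3, -0.7, -0.1] [0.002, -0.001, -0.002]
1.51 [3.4, -0.9, -0.1] [0.002, -0.001, -0.002]
1.52 [4.5, -1.2, -0.1] [0.002, -0.001, -0.002]
1.53 [5.6, -1.4, -0.1] [0.002, -0.001, -0.002]
1.54 [6.6, -1.6, -0.1] [0.002, -0.001, -0.002]
1.55 [7.7, -1.9, -0.1] [0.002, -0.001, -0.002]
1.56 [8.8, -2.1, -0.1] [0.002, -0.001, -0.002]
1.57 [9.9, -2.3, -0.1] [0.002, -0.001, -0.002]
1.58 [11.0, -2.5, -0.1] [0.002, -0.001, -0.002]
1.59 [12.0, -2.6, -0.1] [0.002, -0.001, -0.002]
1.6 [13.1, -2.8, -0.1] [0.002, -0.001, -0.002]
1.61 [14.2, -3.0, -0.1] [0.002, -0.001, -0.002]
1.62 [15.3, -3.1, -0.1] [0.002, -0.001, -0.002]
1.63 [16.4, -3.2, -0.1] [0.002, -0.001, -0.002]
1.64 [17.5, -3.4, -0.1] [0.002, -0.001, -0.002]
1.65 [18.6, -3.5, -0.1] [0.002, -0.001, -0.002]
1.66 [19.7, -3.6, -0.1] [0.002, -0.001, -0.002]
1.67 [20.8, -3.7, -0.1] [0.002, -0.001, -0.002]
1.68 [21.9, -3.7, -0.1] [0.002, -0.001, -0.002]
1.69 [23.0, -3.8, -0.1] [0.002, -0.001, -0.002]
1.7 [24.1, -3.9, -0.1] [0.002, -0.001, -0.002]
1.71 [25.2, -3.9, -0.1] [0.002, -0.001, -0.002]
1.72 [26.3, -4.0, -0.1] [0.002, -0.001, -0.002]
1.73 [27.4, -4.0, -0.1] [0.002, -0.001, -0.002]
1.74 [28.5, -4.0, -0.1] [0.002, -0.001, -0.002]
```

Request:
apply_moves(
  rows=[
    [[0.5,-0.1,0,0,0,0,0],[1,-0.2,0,0,0,0,0],[1.5,-0.3,0,0,0,0,0],[2,-0.4,0,0,0,0,0],[2,-0.4,0,0,0,0,0]],
  ],
)

```text
time: 9.55
ee_pos: [0.4744, 0.0143, 0.0613]
tcp_rot: [106.1, 89.9, 11.8]
wrist_force: [3.4, -0.6, 6.5]
opening: 0.0058
```

Request:
apply_moves(
  rows=[
    [[0.5,-0.1,0,0,0,0,0],[1,-0.2,0,0,0,0,0],[1.5,-0.3,0,0,0,0,0],[2,-0.4,0,0,0,0,0],[2,-0.4,0,0,0,0,0]],
  ],
)

```text
time: 10.05
ee_pos: [0.474, 0.0143, 0.0598]
tcp_rot: [102.4, 89.8, 8.2]
wrist_force: [2.7, -0.9, 5.8]
opening: 0.0062
```

```bash
python3 -c "
from h import *
stat(); 
"
```

```text
t 10.05 b 1.5075 r 0.11 Ft -6.27 Fr -1.34 F [ 2.72 -0.88  5.78] tq [-0.14 -0.54 -0.01] op 0.0062
```

Request:
apply_moves(
  rows=[
    [[0.5,-0.1,0,0,0,0,0],[1,-0.2,0,0,0,0,0],[1.5,-0.3,0,0,0,0,0],[1.5,-0.3,0,0,0,0,0]],
  ],
)

```text
time: 10.45
ee_pos: [0.4737, 0.0143, 0.0587]
tcp_rot: [99.8, 89.8, 5.6]
wrist_force: [3.6, -0.4, 7.1]
opening: 0.0057
```

Request:
apply_moves(
  rows=[
    [[0.5,-0.1,0,0,0,0,0],[1,-0.2,0,0,0,0,0],[1.5,-0.3,0,0,0,0,0],[1.5,-0.3,0,0,0,0,0]],
  ],
)

```text
time: 10.85
ee_pos: [0.4735, 0.0143, 0.0578]
tcp_rot: [98.4, 89.7, 4.1]
wrist_force: [3.6, -0.4, 7.9]
opening: 0.0064
```

Request:
apply_moves(
  rows=[
    [[0.5,-0.1,0,0,0,0,0],[1,-0.2,0,0,0,0,0],[1.5,-0.3,0,0,0,0,0],[1.5,-0.3,0,0,0,0,0]],
  ],
)

```text
time: 11.25
ee_pos: [0.4733, 0.0144, 0.0568]
tcp_rot: [97.3, 89.7, 3.1]
wrist_force: [3.1, -1.2, 7.1]
opening: 0.006
```

```bash
python3 -c "
from h import *
stat(); 
"
```

```text
t 11.25 b 1.5349 r 0.1099 Ft -7.61 Fr -1.67 F [ 3.14 -1.19  7.09] tq [-0.21 -0.59  0.03] op 0.006
```

Request:
apply_moves(
  rows=[
    [[0.5,0,0,0,0,0,0],[1,-0.1,0,0,0,0,0],[1.5,-0.2,0,0,0,0,0],[1.5,-0.2,0,0,0,0,0]],
  ],
)

```text
time: 11.65
ee_pos: [0.4732, 0.0144, 0.0559]
tcp_rot: [96.6, 89.6, 2.3]
wrist_force: [3.1, 0.7, 7.5]
opening: 0.0056
```

Request:
apply_moves(
  rows=[
    [[0.5,0,0,0,0,0,0],[1,-0.1,0,0,0,0,0],[1.5,-0.2,0,0,0,0,0],[1.5,-0.2,0,0,0,0,0]],
  ],
)

```text
time: 12.05
ee_pos: [0.473, 0.0144, 0.0552]
tcp_rot: [95.7, 89.6, 1.5]
wrist_force: [1.1, 0.1, 8.9]
opening: 0.0059
```

Request:
apply_moves(
  rows=[
    [[0.5,0,0,0,0,0,0],[1,-0.1,0,0,0,0,0],[1.5,-0.2,0,0,0,0,0],[1.5,-0.2,0,0,0,0,0]],
  ],
)

```text
time: 12.45
ee_pos: [0.4729, 0.0144, 0.0545]
tcp_rot: [95.6, 89.5, 1.3]
wrist_force: [1.7, -0.7, 9.9]
opening: 0.0058
```

```bash
python3 -c "
from h import *
stat(); 
q=cams.camera('wrist'); save(q,'w6'); W=cloud(q)
h=W[240:300,100:200]; m=(h[...,2]>.02)&(h[...,2]<.05); print(m.sum(),np.median(h[m][:,2]))
"
```

```text
t 12.45 b 1.5564 r 0.1099 Ft -10.06 Fr 0.11 F [ 1.74 -0.72  9.91] tq [-0.11 -0.32  0.02] op 0.0058
894 0.028758069930231014
```

Request:
apply_moves(
  rows=[
    [[0.5,0,0,0,0,0,0],[1,-0.1,0,0,0,0,0],[1.5,-0.2,0,0,0,0,0],[1.5,-0.2,0,0,0,0,0]],
  ],
)

```text
time: 12.9
ee_pos: [0.4729, 0.0144, 0.0539]
tcp_rot: [95.0, 89.4, 0.8]
wrist_force: [2.0, 0.6, 11.2]
opening: 0.0059
```

Request:
apply_moves(
  rows=[
    [[0.5,0,0,0,0,0,0],[1,-0.1,0,0,0,0,0],[1.5,-0.2,0,0,0,0,0],[1.5,-0.2,0,0,0,0,0]],
  ],
)

```text
time: 13.3
ee_pos: [0.4728, 0.0144, 0.0533]
tcp_rot: [95.1, 89.4, 0.8]
wrist_force: [1.2, 0.1, 11.0]
opening: 0.0059
```

```bash
cat > pl.py <<'E'
from h import *
stat()
q=cams.camera('wrist'); W=cloud(q)
h=W[240:300,100:200]; m=(h[...,2]>.015)&(h[...,2]<.05); m=cv2.erode(m.astype(np.uint8),np.ones((3,3)))>0; print(m.sum(),np.median(h[m][:,2]))
E
python3 pl.py
```

```text
t 13.3 b 1.5672 r 0.1098 Ft -11.01 Fr 0.74 F [ 1.23  0.05 10.97] tq [-0.19 -0.31 -0.04] op 0.0059
711 0.02714233125885332
```

Request:
apply_moves(
  rows=[
    [[0.5,0,0,0,0,0,0],[1,-0.1,0,0,0,0,0],[1.5,-0.1,0,0,0,0,0],[1.5,-0.1,0,0,0,0,0]],
  ],
)

```text
time: 13.75
ee_pos: [0.4727, 0.0145, 0.0528]
tcp_rot: [94.9, 89.3, 0.7]
wrist_force: [1.2, -0.4, 11.3]
opening: 0.0058
```

```bash
python3 pl.py
```

```text
t 13.75 b 1.5718 r 0.1098 Ft -11.34 Fr 0.75 F [ 1.19 -0.39 11.3 ] tq [-0.15 -0.22  0.02] op 0.0058
719 0.026407150065328983
```

Request:
apply_moves(
  rows=[
    [[0.5,0,0,0,0,0,0],[1,-0.1,0,0,0,0,0],[1.5,-0.1,0,0,0,0,0],[1.5,-0.1,0,0,0,0,0]],
  ],
)

```text
time: 14.2
ee_pos: [0.4727, 0.0145, 0.0523]
tcp_rot: [94.4, 89.2, 0.2]
wrist_force: [-0.0, 0.0, 12.0]
opening: 0.0056
```

```bash
python3 pl.py
```

```text
t 14.2 b 1.5762 r 0.1098 Ft -11.81 Fr 2.03 F [-1.000e-02  3.000e-02  1.198e+01] tq [-0.13 -0.11  0.07] op 0.0056
718 0.025647475519364665
```

Request:
apply_moves(
  rows=[
    [[0.6,0,0,0,0,-0.002,0],[1.2,0,0,0,0,-0.004,0],[1.8,-0.1,0,0,0,-0.005,0],[1.8,-0.1,0,0,0,-0.005,0]],
  ],
)

```text
time: 14.65
ee_pos: [0.4725, 0.0145, 0.0515]
tcp_rot: [96.9, 89.5, 2.6]
wrist_force: [-1.1, -0.1, 12.6]
opening: 0.006
```

```bash
python3 pl.py
```

```text
t 14.65 b 1.5838 r 0.1098 Ft -12.26 Fr 3.11 F [-1.11 -0.11 12.6 ] tq [-0.14  0.06 -0.02] op 0.006
711 0.02441755694026368
```

Request:
apply_moves(
  rows=[
    [[0.6,0,0,0,0,-0.002,0],[1.2,0,0,0,0,-0.004,0],[1.8,-0.1,0,0,0,-0.005,0],[1.8,-0.1,0,0,0,-0.005,0]],
  ],
)

```text
time: 15.1
ee_pos: [0.4722, 0.0145, 0.0508]
tcp_rot: [104.7, 89.7, 10.4]
wrist_force: [0.4, -0.1, 13.1]
opening: 0.006
```

```bash
python3 pl.py
```

```text
t 15.1 b 1.5905 r 0.1099 Ft -13.03 Fr 1.57 F [ 0.45 -0.12 13.11] tq [-0.16  0.11  0.03] op 0.006
694 0.023269300972764917
```

Request:
apply_moves(
  rows=[
    [[0.6,0,0,0,0,-0.001,0],[1.2,0,0,0,0,-0.002,0],[1.8,0,0,0,0,-0.003,0],[1.8,0,0,0,0,-0.003,0]],
  ],
)

```text
time: 15.55
ee_pos: [0.4722, 0.0145, 0.0502]
tcp_rot: [116.4, 89.8, 22.1]
wrist_force: [-2.6, -0.6, 14.5]
opening: 0.0059
```

```bash
python3 pl.py
```

```text
t 15.55 b 1.5962 r 0.1099 Ft -13.92 Fr 4.71 F [-2.65 -0.64 14.47] tq [-0.14  0.17 -0.02] op 0.0059
688 0.022219374254294988
```

Request:
apply_moves(
  rows=[
    [[0.6,0,0,0,0,-0.001,0],[1.2,0,0,0,0,-0.002,0],[1.8,0,0,0,0,-0.003,0],[1.8,0,0,0,0,-0.003,0]],
  ],
)

```text
time: 16.0
ee_pos: [0.472, 0.0145, 0.0494]
tcp_rot: [176.5, 89.9, 82.2]
wrist_force: [-1.4, -0.5, 12.0]
opening: 0.006
```

```bash
python3 pl.py
```

```text
t 16.0 b 1.6036 r 0.11 Ft -11.73 Fr 3.07 F [-1.42 -0.5  12.04] tq [-0.17  0.04  0.05] op 0.006
692 0.02127659249961983
```

Force has begun to drop (14.5→12); the hook is giving way. Continuing in small steps.

Request:
apply_moves(
  rows=[
    [[0.5,0,0,0,0,0,0],[1,0,0,0,0,-0.001,0],[1.5,0,0,0,0,-0.001,0],[1.5,0,0,0,0,-0.001,0]],
  ],
)

```text
time: 16.45
ee_pos: [0.4718, 0.0145, 0.0488]
tcp_rot: [-168.3, 89.9, 97.4]
wrist_force: [1.2, -0.8, 11.7]
opening: 0.0062
```

```bash
python3 pl.py
```

```text
t 16.45 b 1.6093 r 0.11 Ft -11.75 Fr 0.31 F [ 1.22 -0.84 11.68] tq [-0.17 -0.15  0.06] op 0.0062
666 0.020904838212952165
```

Request:
apply_moves(
  rows=[
    [[0.5,0,0,0,0,0,0],[1,0,0,0,0,-0.001,0],[1.5,0,0,0,0,-0.001,0],[1.5,0,0,0,0,-0.001,0]],
  ],
)

```text
time: 16.9
ee_pos: [0.4718, 0.0145, 0.0482]
tcp_rot: [-157.9, 89.9, 107.9]
wrist_force: [-0.1, -0.4, 10.3]
opening: 0.0059
```

```bash
python3 pl.py
```

```text
t 16.9 b 1.615 r 0.11 Ft -10.2 Fr 1.43 F [-0.13 -0.44 10.3 ] tq [-0.21 -0.18  0.01] op 0.0059
662 0.020758654108304367
```

Request:
apply_moves(
  rows=[
    [[0.5,0,0,0,0,0,0],[1,0,0,0,0,-0.001,0],[1.5,0,0,0,0,-0.001,0],[1.5,0,0,0,0,-0.001,0]],
  ],
)

```text
time: 17.35
ee_pos: [0.4716, 0.0145, 0.0475]
tcp_rot: [-146.7, 89.9, 119.1]
wrist_force: [-0.4, -0.1, 10.1]
opening: 0.0059
```

```bash
python3 pl.py
```

```text
t 17.35 b 1.6215 r 0.1101 Ft -10.0 Fr 1.63 F [-0.39 -0.15 10.12] tq [-0.16 -0.25  0.08] op 0.0059
627 0.021004958345587466
```

Request:
apply_moves(
  rows=[
    [[0.5,0,0,0,0,0,0],[1,0,0,0,0,-0.001,0],[1.5,0,0,0,0,-0.001,0],[1.5,0,0,0,0,-0.001,0]],
  ],
)

```text
time: 17.8
ee_pos: [0.4715, 0.0145, 0.0467]
tcp_rot: [-135.0, 89.9, 130.7]
wrist_force: [0.1, 0.9, 9.3]
opening: 0.0058
```

```bash
python3 pl.py
```

```text
t 17.8 b 1.6287 r 0.1101 Ft -9.2 Fr 1.02 F [0.12 0.88 9.26] tq [-0.19 -0.29  0.02] op 0.0058
593 0.022133750717765632
```

Request:
apply_moves(
  rows=[
    [[0.5,0,0,0,0,0,0],[1,0,0,0,0,-0.001,0],[1.5,0,0,0,0,-0.001,0],[1.5,0,0,0,0,-0.001,0]],
  ],
)

```text
time: 18.25
ee_pos: [0.4715, 0.0145, 0.046]
tcp_rot: [-130.5, 89.9, 135.2]
wrist_force: [-0.5, -0.8, 10.8]
opening: 0.0057
```

```bash
python3 pl.py
```

```text
t 18.25 b 1.6346 r 0.1101 Ft -10.7 Fr 1.62 F [-0.49 -0.79 10.81] tq [-0.16 -0.17  0.01] op 0.0057
598 0.02238623268742211
```

Request:
apply_moves(
  rows=[
    [[0.5,0,0,0,0,0,0],[1,0,0,0,0,-0.001,0],[1.5,0,0,0,0,-0.001,0],[1.5,0,0,0,0,-0.001,0]],
  ],
)

```text
time: 18.7
ee_pos: [0.4714, 0.0146, 0.0454]
tcp_rot: [-127.1, 89.9, 138.7]
wrist_force: [-0.3, -0.2, 10.8]
opening: 0.0059
```

```bash
python3 pl.py
```

```text
t 18.7 b 1.6406 r 0.1101 Ft -10.75 Fr 1.45 F [-0.33 -0.25 10.85] tq [-0.16 -0.24  0.01] op 0.0059
571 0.023011826476372094
```

Request:
apply_moves(
  rows=[
    [[0.5,0,0,0,0,0,0],[1,0,0,0,0,-0.001,0],[1.5,0,0,0,0,-0.001,0],[1.5,0,0,0,0,-0.001,0]],
  ],
)

```text
time: 19.15
ee_pos: [0.4713, 0.0145, 0.0446]
tcp_rot: [-122.0, 89.9, 143.8]
wrist_force: [0.7, -0.5, 8.9]
opening: 0.0057
```

```bash
python3 pl.py;  python3 -c "
from h import *
q=cams.camera('wrist'); save(q,'w7'); print(cloud(q)[264:306:6,126:166:5,2].round(4))"
```

```text
t 19.15 b 1.6477 r 0.1101 Ft -8.9 Fr 0.12 F [ 0.72 -0.51  8.87] tq [-0.14 -0.35  0.03] op 0.0057
532 0.024754780827454997
[[0.001  0.0011 0.0013 0.0011 0.0127 0.0153 0.015  0.0124]
 [0.0014 0.0007 0.0007 0.001  0.0134 0.0123 0.0126 0.0127]
 [0.0017 0.0013 0.0007 0.0004 0.0132 0.0121 0.0131 0.0129]
 [0.0243 0.0245 0.024  0.026  0.0252 0.0237 0.0243 0.0243]
 [0.0247 0.0245 0.0247 0.0254 0.0248 0.0266 0.0997 0.1001]
 [0.0238 0.0247 0.0247 0.0252 0.1035 0.1028 0.1037 0.1039]
 [0.0241 0.0242 0.1066 0.1067 0.1067 0.1062 0.1066 0.1071]]
```

View pics/w7.png

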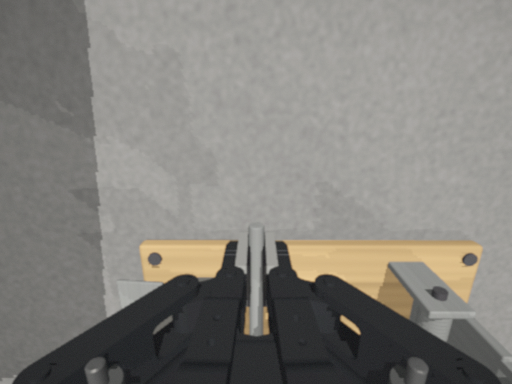

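Request:
apply_moves(
  rows=[
    [[0.4,0,0,0,0,0,0],[0.8,0,0,0,0,-0.001,0],[1.2,0,0,0,0,-0.001,0],[1.2,0,0,0,0,-0.001,0]],
  ],
)

```text
time: 19.65
ee_pos: [0.4712, 0.0145, 0.0442]
tcp_rot: [-118.2, 89.8, 147.6]
wrist_force: [0.1, -0.0, 10.4]
opening: 0.0058
```

```bash
python3 pl.py
```

```text
t 19.65 b 1.6518 r 0.1101 Ft -10.41 Fr 0.82 F [ 0.15 -0.02 10.44] tq [-0.15 -0.24  0.02] op 0.0058
415 0.03031877608122477
```

Request:
apply_moves(
  rows=[
    [[0.4,0,0,0,0,0,0],[0.8,0,0,0,0,-0.001,0],[1.2,0,0,0,0,-0.001,0],[1.2,0,0,0,0,-0.001,0]],
  ],
)

```text
time: 20.1
ee_pos: [0.4712, 0.0145, 0.0438]
tcp_rot: [-117.4, 89.8, 148.4]
wrist_force: [0.4, 0.0, 10.4]
opening: 0.0058
```

```bash
python3 pl.py
```

```text
t 20.1 b 1.655 r 0.1101 Ft -10.39 Fr 0.55 F [ 0.4   0.03 10.4 ] tq [-0.17 -0.28  0.01] op 0.0058
404 0.03030131357974969
```

Request:
apply_moves(
  rows=[
    [[-0.3,0,0,0,0,0,0],[-0.6,0,0,0,0,0,0],[-0.9,0,0,0,0,0,0],[-1.2,0,0,0,0,0,0],[-1.2,0,0,0,0,0,0]],
  ],
)

```text
time: 20.65
ee_pos: [0.4712, 0.0145, 0.0447]
tcp_rot: [-114.3, 89.8, 151.4]
wrist_force: [4.9, -0.9, 0.8]
opening: 0.0057
```

```bash
python3 pl.py
```

```text
t 20.65 b 1.6473 r 0.1102 Ft -1.3 Fr -4.89 F [ 4.94 -0.85  0.82] tq [-0.28 -1.29 -0.03] op 0.0057
418 0.03031662045752634
```

Request:
apply_moves(
  rows=[
    [[-0.2,0,0,0,0,0,0],[-0.4,0,0,0,0,0,0],[-0.6,0,0,0,0,0,0],[-0.6,0,0,0,0,0,0]],
  ],
)

```text
time: 21.1
ee_pos: [0.4711, 0.0145, 0.0447]
tcp_rot: [-110.4, 89.8, 155.3]
wrist_force: [6.8, -0.6, -1.9]
opening: 0.0057
```

```bash
python3 pl.py
```

```text
t 21.1 b 1.6466 r 0.1103 Ft 1.22 Fr -6.95 F [ 6.77 -0.59 -1.9 ] tq [-0.23 -1.52  0.02] op 0.0057
440 0.03027958609525798
```

Request:
apply_moves(
  rows=[
    [[0,0.2,0,0,0,0,0],[0,0.4,0,0,0,0,0],[0,0.5,0,0,0,0,0],[0,0.5,0,0,0,0,0]],
  ],
  newtons=20,
)

```text
time: 21.55
ee_pos: [0.4712, 0.0145, 0.0446]
tcp_rot: [-106.5, 89.8, 159.3]
wrist_force: [0.8, 0.2, 2.5]
opening: 0.0059
```

```bash
python3 pl.py
```

```text
t 21.55 b 1.6481 r 0.1102 Ft -2.53 Fr -0.57 F [0.84 0.23 2.46] tq [-0.01 -0.32 -0.05] op 0.0059
433 0.03035238437890503
```

Request:
apply_moves(
  rows=[
    [[-0.15,0,0,0,0,0,0],[-0.3,0,0,0,0,0,0],[-0.3,0,0,0,0,0,0.07],[-0.3,0,0,0,0,0,0.09],[-0.3,0,0,0,0,0,0.11],[-0.3,0,0,0,0,0,0.13],[-0.3,0,0,0,0,0,0.15]],
  ],
  newtons=20,
)

```text
time: 22.3
ee_pos: [0.4708, 0.0145, 0.0446]
tcp_rot: [-103.2, 89.7, 162.6]
wrist_force: [0.7, 0.5, 0.3]
opening: 0.0126
```

```bash
python3 pl.py; python3 -c "
from h import *
q=cams.camera('wrist'); save(q,'w8')"
```

```text
t 22.3 b 1.6479 r 0.1106 Ft -0.37 Fr -0.62 F [0.7  0.54 0.31] tq [-0.02  0.01  0.  ] op 0.0126
324 0.030329097221086426
```

View pics/w8.png

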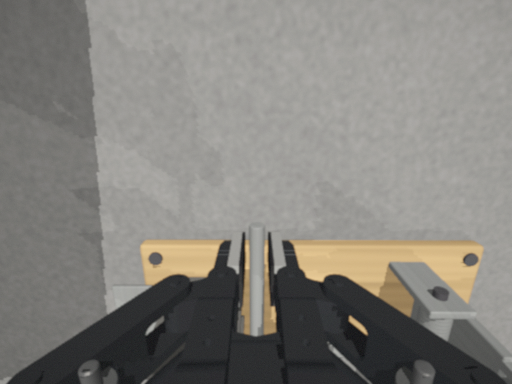

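Request:
apply_moves(
  rows=[
    [[0,0,0,0,0,0,0.2],[0,0,0,0,0,0,0.25],[0,0,0,0,0,0,0.3],[0,0,0,0,0,0,0.3],[-4,0,0,0,0,0,0.3],[-10,0,0,0,0,0,0.3],[-20,0,0,0,0,0,0.3],[-35,0,0,0,0,0,0.3],[-55,0,0,0,0,0,0.3],[-80,0,0,0,0,0,0.3],[-105,0,0,0,0,0,0.3],[-125,0,0,0,0,0,0.3],[-135,0,0,0,0,0,0.3],[-135,0,0,0,0,0,0.3]],
  ],
)

```text
time: 23.8
ee_pos: [0.4723, 0.0143, 0.1816]
tcp_rot: [-132.3, 89.9, 133.5]
wrist_force: [0.3, 0.7, 0.1]
opening: 0.0254
```

```bash
python3 -c "
from h import *
stat()
q=cams.camera('wrist'); save(q,'w9')
W=cloud(q); m=(W[...,2]>.05)&(W[...,2]<.08)&(abs(W[...,1]-.0)<.06)&(abs(W[...,0]-.465)<.03); print(m.sum(),np.median(W[m],axis=0))
q=cams.camera('scene'); cv2.imwrite('pics/s9.png',cv2.resize(q['pixels'][160:290,160:320,::-1],None,fx=4,fy=4))
for l in ['cup0','pitcher','dosing_ring','jar']: print(l,[(np.round(d['at'],3),round(d['confidence'],2)) for d in cams.find_in(l,q)][:4])
"
```

```text
t 23.8 b 0.8082 r 0.1834 Ft -0.26 Fr -0.01 F [0.28 0.72 0.15] tq [ 0.   -0.04 -0.03] op 0.0254
1346 [ 0.46886229 -0.02789423  0.066112  ]
cup0 [(array([0.386, 0.406, 0.069]), 0.76), (array([0.402, 0.491, 0.076]), 0.66), (array([0.5  , 0.478, 0.067]), 0.65), (array([0.485, 0.379, 0.07 ]), 0.58)]
pitcher [(array([ 0.35 , -0.392,  0.07 ]), 0.74)]
dosing_ring [(array([ 0.596, -0.422,  0.019]), 0.87)]
jar [(array([ 0.486, -0.44 ,  0.087]), 0.76), (array([ 0.469, -0.053,  0.065]), 0.71)]
```

View pics/s9.png

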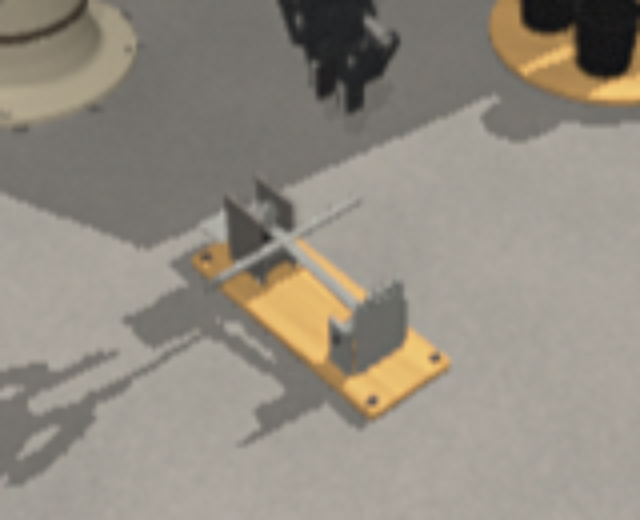

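View pics/w9.png

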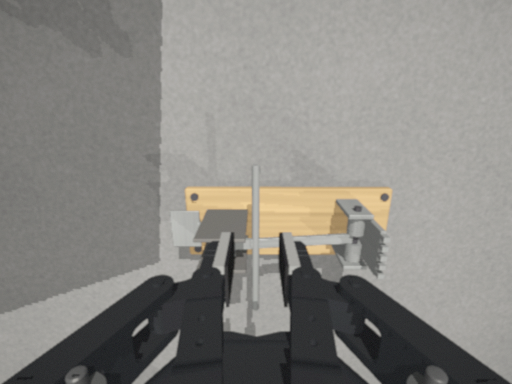

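The pictures show the arm hooked level, with the cross-bar at column 256 in the wrist view and the gripper well clear above it. The other objects haven't moved. I'm handing the job in.

```bash
python3 -c "
from h import *
print(bot.job_done())"
```

```text
the job is handed in; nothing more can be done
None
```

The trap is set and the job is handed in. The hook holds the arm at about 1.65 rad, the gripper is clear, and the clock stood at about 24 s of the 61 s allowed. No verdict was reported.

- **Drawing down:** I gripped the left half of the cross-bar and took the arm along its arc, then went in steps of under 1 mm near the catch. The pull rose from about 7 N to 14.5 N and fell back to about 10 N. The treadle plate dipped from 30 mm to 21 mm and snapped back to 30 mm at about 1.65 rad, which was the click. I felt no buffer contact.
- **Easing up and letting go:** After I let up about 1 mm, the hook took the arm and the pull fell to nothing. The bar stayed put when I opened the fingers, and I lifted away.
- **Last checks:** Cameras show the bar at rest, its top about 66 mm above the shelf, with nothing touching it. The cups, pitcher, ring and jar are within about 6 mm of where they were first seen, which is roughly the detector's error.
- **Not measured:** I couldn't read the load on the hook directly.
- **Odd readings:** The network also reported a false "jar" at the trap. Single force readings scattered by 1 to 2 N, so I relied on the plate's height to confirm the click.

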